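# Set the cut-off fence square and lay the tube against it

### The arm

A 7-joint arm with a two-finger parallel gripper is mounted at the origin on the work surface. World frame = base frame: x ahead of the robot, y to its left, z up, the work surface at z = 0. Lengths are in m, angles in rad, forces in N, time in s.
With the tool pointing down it reaches from about 0.425 to 0.925 m from the base axis. Payload 6.8 kg.
Tool frame: the origin (TCP) lies on the front face of the gripper's body, between the roots of the fingers; the fingertips stand 73 mm ahead of it and the grasp point (between the pads) lies 54 mm ahead of it; z points along the fingers, y is the direction in which the jaws open and shut (so a half turn about z gives the same grasp; the last joint's range is limited). The gripper opens to 85 mm and grips with 20 to 120 N. Pads are 22 mm wide; open, the fingers measure 114 mm over their backs; the gripper's body (76 mm by 85 mm) begins 54 mm behind the grasp point. The pads swing forward as they close: fully open they stand 13 mm farther back than shut.
Start: joints at [-1.294, 0.477, 0.022, 1.555, -0.011, 1.109, -0.083], TCP at [0.253, 0.626, 0.304] pointing down, gripper open.
Joint ranges: [-2.96, 2.96], [-0.34, 2.1], [-1.41, 1.46], [0.24, 2.44], [-1.37, 4.51], [0.17, 1.92], [-2.96, 2.96]. Speed limits (rad/s): [2.39, 2.39, 3.14, 3.14, 3.14, 3.14, 3.14].

### API

Orientations are given as a rotation vector (axis times angle).
In Python, from bench import * gives the robot as it stands.
- The arm moves only by the tool jog_arm, never from a script. Its argument "plan" is a list of rows, each a list of 2 entries, a list of its own where there are three numbers: the shift along the world's x, y, z in cm, then the turn about the world's z in rad. In form: [[[tx, ty, tz], twist], ...]. A call has 1 to 12 rows; each row shifts and turns the commanded pose from where the row before left it; what a row does not reach is not made up. A row lasts 1/10 s, in which the tool goes at most 50 mm and 8.59 degrees, less where a joint would pass 70% of its speed; a pose out of reach is approached as far as the arm can. A call is refused whole if a number of a shift passes 5 or a number of a turn 0.15, either way. A call with a gripper value outside its range is refused whole. "hand" is the finger opening in cm, from 0 to 8.54, set as the call begins (left out, the last holds). The fingers move at their own pace and stop on an object; "grip_force" is the grip in N (left out, the last holds). Time passes only in rows, so rows that do not move let the fingers close. It gives the time, the measured TCP pose, the force and the opening at its end, in the units of the state.
- get_obs(): the state, without advancing time (a new reading comes with each control period).
- grab_frame(name): name is "side" or "top" or "wrist"; returns the picture (400x640x3 uint8, red, green, blue); there is no depth.
- get_calibration(name): a dict with "intrinsics" (3x3 intrinsics, pixels), "xyz" and "orientation" of the camera in the world. Camera axes: x right, y down, z forward; pixel columns grow to the right and rows downward; lengths in m; the calibration is good to about 2 mm. A picture is of the moment at which its call begins: read the wrist's pose just before it. get_calibration takes no time and is no camera call; for the wrist camera it gives the pose at the moment of the call.
- hand_in(): hands the job in, once; it reports no verdict.
The state is a dict: "clock": time; "joints": joint angles; "qvel": joint speeds; "tau": joint torques, N m; "tcp_pos": TCP position; "orientation": TCP orientation; "contact_force": force on the tool from outside, world axes, zero at the start; "moment": the same for the moment, N m; "grip_width": finger opening in m.
Only numpy, scipy, OpenCV 4.12 (cv2) and the standard library are available. Lean on these libraries where they do the work, as an engineer would, in place of code of your own. Each camera call takes 0.05 s, during which the arm holds its last target. There are 200 camera calls.

### The job

Set the cut-off fence square: pull the black lock knob on its pivot up, turn it with the fence until the fence is parallel to the board's long edges, and push the knob fully down again. Then lay the longer square tube flat on the board, flush against the fence's robot side and centred along it. Let go and leave everything else where it is.

Things in the scene. Friction and masses are not known exactly. Their poses are not given: they have to be found in the camera images.
- gauge: fixed cut-off gauge: grey board 200 x 320 mm, 18 mm thick, flat on the table. Origin on the fence's pivot axis at the board's underside; z up, x away from the robot, y along the long edges; board spans x -120 to 80, y -80 to 240 mm. Beside the fence on its robot (-x) side the board is clear.
- square_notch (a point): middle of the mouth of the square notch in the steel index plate: an arc round the pivot, radius 36 to 52 mm, top 36 mm over the table, 18 mm high. Its three open-topped notches are 10.4 mm wide: the square one points from the pivot along the gauge's -y, the others 30 and 60 degrees further clockwise seen from above. Axes as the gauge's.
- fence (a joint): fence angle about its upright pivot, rad. 0: square, fence along the gauge's +y; grows clockwise seen from above, towards the gauge's +x. Starts near 1.05 (60 degree notch); a middle notch is at 0.524, the square notch at 0. Friction 0.08 N m, play in a notch about +-0.03 rad. Turns only while the knob is out; range -0.15 to 1.2.
- fence_face (a point): on the foot of the fence's working (robot-side) face, at mid-length, level with the board's top, 130 mm from the pivot. The fence is an aluminium bar 20 mm wide, 180 mm long, its top 21 mm over the board, 40 to 220 mm from the pivot. Axes turn with the fence: y along it away from the pivot, -x out of the working face (the tube's side), z up.
- knob (a joint): how far the lock knob is pulled up, m: 0 fully down (locked in a notch), 0.016 fully up. Its pin, an 8 mm round bar lying level, is clear of the plate from 0.012. 3 N of friction (no spring) holds it where it is left. Turning it turns the fence. The pin's round underside enters a notch from up to about 0.06 rad off.
- knob_grip (a point): on the pivot axis, in the knob's black grip bar: 14 mm thick (point x), 56 mm long (point y, in line with the fence), 32 mm high, from 18 mm below to 14 mm above this point, which is 76 mm over the table when the knob is down. Below the bar: a 16 mm spindle, and the pin (top 44 mm below this point), pointing away from the fence.
- long_tube_center (a point): centre of the longer square aluminium tube: 25 x 25 mm, 130 mm long, open at both ends, lying loose on the table, 0.12 kg; x of this point along its length, z up at the start
- short_tube_center (a point): centre of the shorter square aluminium tube, 25 x 25 x 80 mm, lying loose on the table: to be left alone; x along its length
- tape_measure: black tape measure standing on edge, 75 x 42 x 66 mm, origin under its middle: leave alone
- tape_roll: roll of white tape lying flat, 104 mm across, 48 mm high, origin under its middle: leave alone
- drill: cordless drill standing on its battery, about 195 mm high, origin under its battery: leave alone
- hammer: hammer lying on the table, along its x: leave alone
- screwdriver: screwdriver lying on the table, along its x: leave alone
- long_tube: the same long tube; origin on the middle of its underside at the start, axes as its centre point
Things that resemble listed ones, but are neither listed nor needed, are in the scene too. What is shaped like the long_tube but blue is not meant.

How it is judged:
By the outcome, as a careful person would: the job done as asked, in the order asked, and still so for the second after the job is handed in, with the robot touching nothing.
It also fails if it takes over 64 s, if anything falls off the work surface, if the arm or the gripper's body presses on something with over 40 N, if the wrist force passes 120 N, or if a joint passes its speed limit or range.

## Working session

There is one attempt and no reset: what is moved stays moved. The work goes in short steps, Python scripts to look and compute and a tool call to move; the robot and the scene stay as the last step left them, time stands still between calls to the robot, and variables do not carry over. Pictures are saved under pics/ and viewed, about 8 in all and at most 12, crops included, and the job is handed in when it is done.

Besides the shell and the picture viewer there is one more tool, called as a command line: name --argument value ..., lists and objects as JSON in quotes. jog_arm: Moves the arm, as the interface text tells. Its arguments: {"type":"object","properties":{"plan":{"type":"array","items":{"type":"array"}},"hand":{"type":"number"},"grip_force":{"type":"number"}},"required":["plan"]}

```bash
mkdir -p pics; ls
python3 - <<'E'
from bench import *
import cv2
o=get_obs();print(o)
for n in ("top","side"):
    f=grab_frame(n);cv2.imwrite(f"pics/{n}0.png",f[:,:,::-1]);print(n,get_calibration(n))
E
```

```text
pics
{'clock': 0.0, 'joints': array([-1.29408816,  0.47780946,  0.02236927,  1.55648023, -0.01147412,
        1.10928437, -0.083093  ]), 'qvel': array([ 8.00650047e-04,  1.26633492e-03,  7.65813315e-04, -4.56401529e-05,
       -8.79910060e-04, -1.65132687e-03, -1.05073111e-03]), 'tau': array([ 1.87132387e-04, -5.96462417e+01,  1.60759930e+00, -2.81197375e+01,
        1.24140125e-02,  9.21385858e-03,  1.19085780e-05]), 'tcp_pos': array([0.25323379, 0.62519243, 0.30290775]), 'orientation': array([-6.00676899e-01, -3.08344719e+00,  2.89651335e-03]), 'contact_force': array([-0.1000536 , -0.06867023,  0.07594438]), 'moment': array([-0.02116343, -0.00874291, -0.00785073]), 'grip_width': 0.0854556547134422}
top {'intrinsics': array([[376.2781507 ,   0.        , 311.7754129 ],
       [  0.        , 376.2781507 , 198.10499983],
       [  0.        ,   0.        ,   1.        ]]), 'xyz': array([ 0.27628673, -0.04409032,  1.44449945]), 'orientation': array([-2.13767217,  2.16390818, -0.18015421])}
side {'intrinsics': array([[472.33959032,   0.        , 317.93947715],
       [  0.        , 472.33959032, 202.85158288],
       [  0.        ,   0.        ,   1.        ]]), 'xyz': array([-0.12302353, -1.17134161,  1.00705267]), 'orientation': array([-2.13844511,  0.56797564, -0.28826258])}
```

View pics/top0.png

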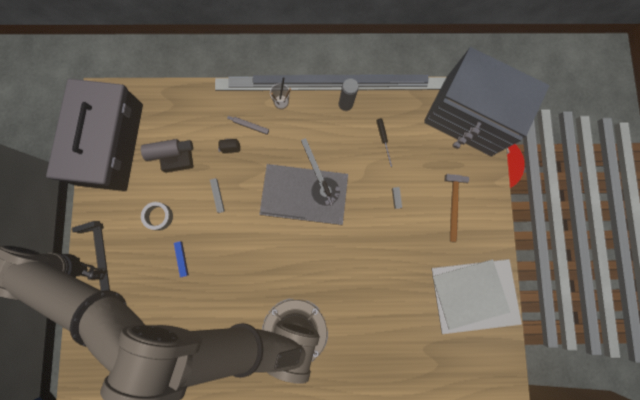

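View pics/side0.png

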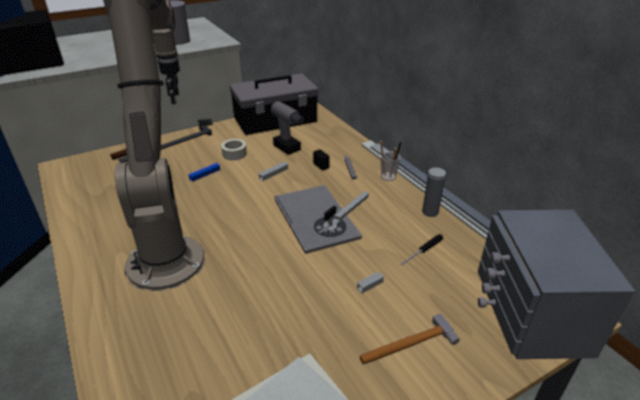

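The top view shows the board at about (304,194), with the fence running from the knob at (326,190) to (306,142). Candidates for the long tube:
- grey bar at (217,195)
- thin grey bar at (248,125)
- blue bar at (181,259), excluded by the description
- short tube at (397,198)

I choose (217,195) and will check it in a crop.

```bash
python3 - <<'E'
import cv2,numpy as np
t=cv2.imread("pics/top0.png")
a=cv2.resize(t[105:235,195:355],None,fx=5,fy=4.6*5/4.6,interpolation=cv2.INTER_CUBIC)[:600]
cv2.imwrite("pics/crop1.png",a)
E
cat > h.py <<'E'
from bench import *
import numpy as np,cv2
from scipy.spatial.transform import Rotation as R
def p2w(c,uv,z):
    c=get_calibration(c) if isinstance(c,str) else c
    M=R.from_rotvec(c["orientation"]).as_matrix()
    d=M@np.linalg.inv(c["intrinsics"])@np.array([uv[0],uv[1],1.]); p=c["xyz"]
    return p+d*(z-p[2])/d[2]
E
```

```text
(no output)
```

View pics/crop1.png

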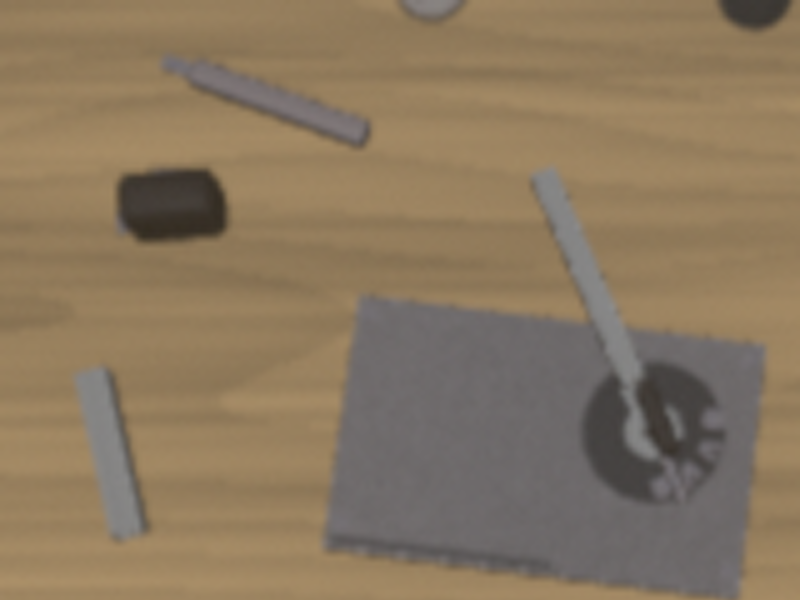

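The crop confirms (217,195): a plain grey square bar, about 130 mm long. The item at (248,125) is a thin stepped rod, so it's out. The board corners and fence are clear too.

Run:
```python
from h import *
f=lambda x,y,z:p2w("top",(195+x/5,105+y/5),z)[:2].round(4)
B=np.array([f(*p,.018) for p in((360,296),(765,346),(738,598),(325,548))]);print("board",B)
# board local: TL(80,240) TR(80,-80) BR(-120,-80) BL(-120,240)
L=np.array([(80,240),(80,-80),(-120,-80),(-120,240)])/1e3
zl=(L-L.mean(0))@[1,1j];zb=(B-B.mean(0))@[1,1j];r=np.vdot(zl,zb);a=np.angle(r);print("scale",abs(r)/np.vdot(zl,zl).real,"yaw",a)
Rm=np.array([[np.cos(a),-np.sin(a)],[np.sin(a),np.cos(a)]]);print("pivot",B.mean(0)-Rm@L.mean(0))
T=np.array([f(*p,.025) for p in((78,373),(108,369),(146,531),(113,540))]);print("tube",T,T.mean(0),T[:2].mean(0)-T[2:].mean(0))
k=np.array([f(*p,.09) for p in((650,378),(672,455))]);print("knob",k,k.mean(0))
print(get_calibration("wrist"), R.from_rotvec(get_obs()["orientation"]).as_matrix().round(3))
```

```text
board [[ 0.6274  0.1025]
 [ 0.5847 -0.2112]
 [ 0.3894 -0.1852]
 [ 0.4312  0.1282]]
scale 0.9882906203897386 yaw -0.13319858081014793
pivot [ 0.51737344 -0.12337248]
tube [[0.5673 0.3171]
 [0.5702 0.2943]
 [0.4449 0.2626]
 [0.4384 0.2873]] [0.5052   0.290325] [0.1271  0.03075]
knob [[ 0.546  -0.1176]
 [ 0.4886 -0.1326]] [ 0.5173 -0.1251]
{'intrinsics': array([[303.28410405,   0.        , 324.72704074],
       [  0.        , 303.28410405, 193.27407788],
       [  0.        ,   0.        ,   1.        ]]), 'xyz': array([0.18329083, 0.65467545, 0.37262019]), 'orientation': array([2.38749537, 1.61019127, 0.24505145])} [[-0.927  0.375 -0.001]
 [ 0.375  0.927 -0.002]
 [-0.    -0.002 -1.   ]]
```

jog_arm --plan '[[[1.3,-3.7,0],-0.12],[[1.3,-3.7,0],-0.12],[[1.3,-3.7,0],-0.12],[[1.3,-3.7,0],-0.12],[[1.3,-3.7,0],-0.12],[[1.3,-3.7,0],-0.12],[[1.3,-3.7,0],-0.12],[[1.3,-3.7,0],-0.12],[[1.3,-3.7,0],-0.12],[[1.3,-3.7,0],-0.12]]'

```text
clock: 1.1
tcp_pos: [0.3835, 0.254, 0.3037]
orientation: [-2.242, -2.2, 0.0]
contact_force: [0.4, 0.2, 0.6]
grip_width: 0.0855
```

jog_arm --plan '[[[1.3,-3.8,0],-0.12],[[1.3,-3.8,0],-0.12],[[1.3,-3.8,0],-0.12],[[1.3,-3.8,0],-0.12],[[1.3,-3.8,0],-0.12],[[1.3,-3.8,0],-0.12],[[1.3,-3.8,0],-0.12],[[1.3,-3.8,0],-0.12],[[1.4,-3.8,0],-0.12],[[1.4,-3.8,0],-0.09],[[0,0,-2],0],[[0,0,-2],0]]'

```text
clock: 2.3
tcp_pos: [0.5156, -0.126, 0.2635]
orientation: [3.083, 0.599, 0.001]
contact_force: [-0.1, 1.1, -0.5]
grip_width: 0.0852
```

```bash
cat > look.py <<'E'
from h import *
import pickle,sys
n=sys.argv[1];o=get_obs();c=get_calibration("wrist")
f=grab_frame("wrist");cv2.imwrite(f"pics/{n}.png",cv2.resize(f[:,:,::-1],(800,500),interpolation=cv2.INTER_CUBIC));pickle.dump(c,open(f"pics/{n}.pkl","wb"))
M=R.from_rotvec(o["orientation"]).as_matrix()
print(o["clock"],o["tcp_pos"].round(4),"y-ang",np.arctan2(M[1,1],M[0,1]).round(4),"z",M[:,2].round(3),o["joints"].round(2),o["contact_force"].round(1),o["grip_width"])
E
python3 look.py w1
```

```text
2.3 [ 0.5156 -0.126   0.2635] y-ang -1.1869 z [ 0.001 -0.001 -1.   ] [-0.48  0.35  0.76  1.98 -0.3   0.92 -0.76] [-0.1  1.1 -0.5] 0.08518176518580775
```

View pics/w1.png

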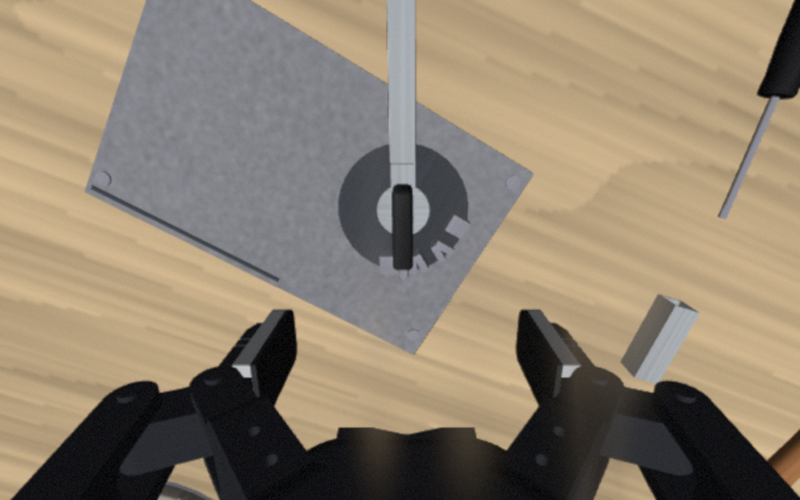

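The knob bar is at px (402,185–268), nearly straight in the view, and the fence runs up from it. Board corners are at (90,190), (531,175) and (413,353).

Run:
```python
from h import *
import pickle
c=pickle.load(open("pics/w1.pkl","rb"))
f=lambda x,y,z:p2w(c,(x*.8,y*.8),z)[:2].round(4)
k=np.array([f(402,186,.09),f(402,266,.09)]);print("knob",k,k.mean(0),np.linalg.norm(k[0]-k[1]),np.arctan2(*(k[0]-k[1])[::-1]))
B=np.array([f(531,175,.018),f(413,353,.018),f(88,190,.018)]);print(B)
L=np.array([(80,-80),(-120,-80),(-120,240)])/1e3
zl=(L-L.mean(0))@[1,1j];zb=(B-B.mean(0))@[1,1j];r=np.vdot(zl,zb);a=np.angle(r);print("scale",abs(r)/np.vdot(zl,zl).real,"yaw",a)
Rm=np.array([[np.cos(a),-np.sin(a)],[np.sin(a),np.cos(a)]]);print("pivot",B.mean(0)-Rm@L.mean(0))
d=f(402,3,.039)-f(402,160,.039);print("fence ang",np.arctan2(d[1],d[0]), np.pi/2+a-1.047)
```

```text
knob [[ 0.5505 -0.1088]
 [ 0.4996 -0.1293]] [ 0.52505 -0.11905] 0.05487312639170471 0.38287523900965076
[[ 0.5882 -0.2078]
 [ 0.3951 -0.1818]
 [ 0.4385  0.1293]]
scale 0.9784790730695824 yaw -0.1389759650344219
pivot [ 0.52305834 -0.12056444]
fence ang 0.3815702064982753 0.3848203617604746
```

jog_arm --plan '[[[0.8,0.6,-3],0],[[0,0,-4],0],[[0,0,-3.3],0],[[0,0,-2],0],[[0,0,-1],0],[[0,0,0],0]]'

```text
clock: 2.95
tcp_pos: [0.5229, -0.1181, 0.1302]
orientation: [-3.082, -0.604, 0.003]
contact_force: [0.3, -0.2, 0.4]
grip_width: 0.0851
```

jog_arm --plan '[[[0,0,0],0],[[0,0,0],0],[[0,0,0],0],[[0,0,0],0],[[0,0,0],0],[[0,0,0],0],[[0,0,0],0],[[0,0,0],0]]' --hand 0 --grip_force 50

```text
clock: 3.75
tcp_pos: [0.5242, -0.1195, 0.1316]
orientation: [3.081, 0.602, 0.003]
contact_force: [2.0, -5.5, 3.6]
grip_width: 0.0133
```

jog_arm --plan '[[[0.06,-0.15,0.4],0],[[0,0,0.4],0],[[0,0,0.4],0],[[0,0,0.3],0],[[0,0,0.1],0],[[0,0,0],0],[[0,0,0],0]]'

```text
clock: 4.45
tcp_pos: [0.5242, -0.1198, 0.1473]
orientation: [-3.083, -0.604, -0.001]
contact_force: [2.9, -1.3, 2.5]
grip_width: 0.0133
```

jog_arm --plan '[[[0,0,0],0.1],[[0,0,0],0.13],[[0,0,0],0.13],[[0,0,0],0.13],[[0,0,0],0.13],[[0,0,0],0.13],[[0,0,0],0.13],[[0,0,0],0.1],[[0,0,0],0.067],[[0,0,0],0],[[0,0,0],0]]'

```text
clock: 5.55
tcp_pos: [0.5221, -0.1181, 0.1462]
orientation: [-2.365, -2.06, 0.003]
contact_force: [-4.1, 3.8, 2.9]
grip_width: 0.0132
```

```bash
python3 look.py w2
python3 - <<'E'
from h import *
cv2.imwrite("pics/top2.png",cv2.resize(grab_frame("top")[125:235,245:365,::-1],None,fx=5,fy=5,interpolation=cv2.INTER_CUBIC))
E
```

```text
5.55 [ 0.5221 -0.1181  0.1462] y-ang -0.1375 z [-0.005  0.003 -1.   ] [-0.16  0.48  0.34  2.03 -0.25  0.67  0.2 ] [-4.1  3.8  2.9] 0.013244513578222549
```

View pics/w2.png

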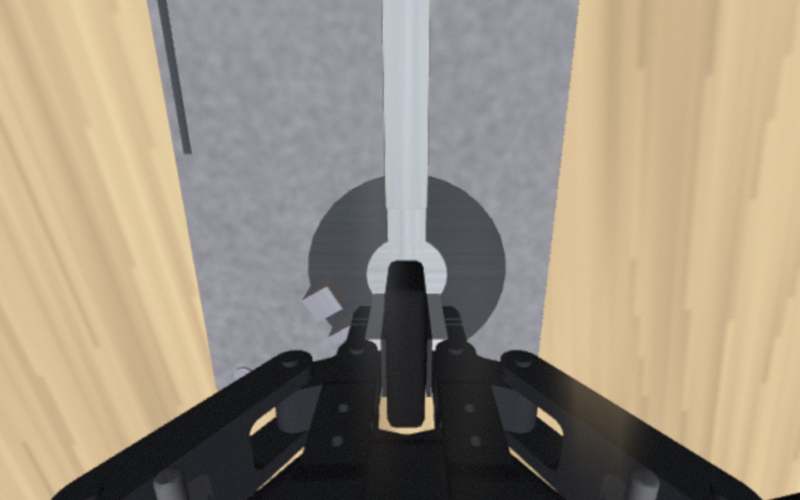

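The fence and both long board edges are visible. I read the left board edge as (150,5)→(216,388), the right as (578,5)→(540,350), and the fence top edges near x=383 and x=429. I'll compare the angles.

Run:
```python
from h import *
import pickle
c=pickle.load(open("pics/w2.pkl","rb"))
f=lambda x,y,z:p2w(c,(x*.8,y*.8),z)[:2]
g=cv2.cvtColor(cv2.imread("pics/w2.png"),cv2.COLOR_BGR2HSV)
S=g[:,:,1].astype(float)
def edge(guess,rows,ch,w=14):
    pts=[]
    for y in rows:
        x0=int(guess(y));r=cv2.GaussianBlur(g[y-2:y+3,:,ch].astype(float).mean(0)[None],(0,0),2)[0]
        d=abs(np.gradient(r))[x0-w:x0+w];pts.append((x0-w+d.argmax(),y))
    return np.array(pts)
def ang(P,z):
    Q=np.array([f(x,y,z) for x,y in P]);l=cv2.fitLine(Q.astype(np.float32),cv2.DIST_HUBER,0,1e-4,1e-4).ravel()
    d=l[:2]*np.sign(l[1]);return np.arctan2(d[1],d[0]),l[2:]
n=lambda L:np.array([-np.sin(L),np.cos(L)])
out={}
for nm,gs,rows,ch,z in(("L",lambda y:150+66*(y-5)/383,range(170,370,8),1,.018),("R",lambda y:578-38*(y-5)/345,range(10,345,8),1,.018),("FL",lambda y:383+3*(y-5)/195,range(10,165,6),2,.039),("FR",lambda y:429-2*(y-5)/195,range(10,165,6),2,.039)):
    P=edge(gs,rows,ch);a,p=ang(P,z);out[nm]=(a,p);print(nm,a,p,P[0],P[-1])
a=(out["L"][0]+out["R"][0])/2;u=np.array([np.sin(a),-np.cos(a)])
print("board yaw",a-np.pi/2,"fence yaw",(out["FL"][0]+out["FR"][0])/2-np.pi/2,{k:round(float(u@v[1]),4) for k,v in out.items()})
```

```text
L 1.4366053 [ 0.40573078 -0.09438989] [177 170] [211 362]
R 1.4370626 [ 0.60708   -0.0807818] [578  10] [540 338]
FL 1.4359294 [ 0.5253467 -0.0251273] [383  10] [385 160]
FR 1.4412606 [ 0.5433305  -0.03317672] [428  10] [427 160]
board yaw -0.1339624 fence yaw -0.13220131 {'L': 0.4147, 'R': 0.6124, 'FL': 0.524, 'FR': 0.5429}
```

View pics/top2.png

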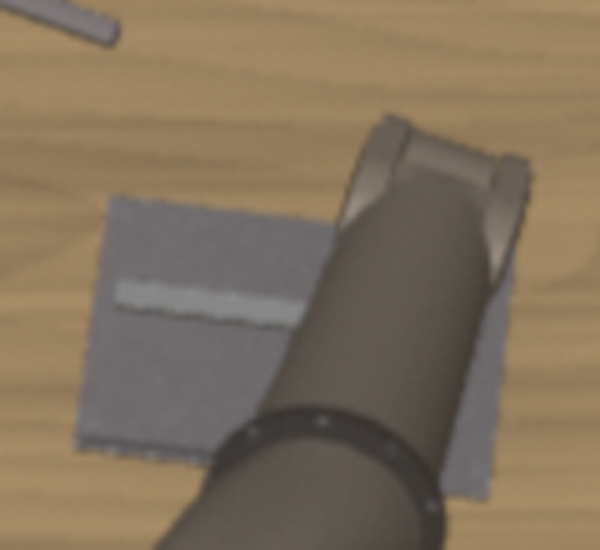

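jog_arm --plan '[[[0,0,-0.3],0],[[0,0,-0.3],0],[[0,0,-0.3],0],[[0,0,-0.3],0],[[0,0,-0.3],0],[[0,0,-0.2],0],[[0,0,0],0],[[0,0,0],0]]'

```text
clock: 6.45
tcp_pos: [0.5222, -0.1182, 0.1313]
orientation: [-2.365, -2.059, 0.001]
contact_force: [-10.5, 5.6, 27.9]
grip_width: 0.0132
```

jog_arm --plan '[[[0,0,0],0],[[0,0,0],0],[[0,0,0],0],[[0,0,0],0],[[0,0,0],0],[[0,0,3],0],[[0,0,5],0],[[0,0,5],0],[[0,0,2],0],[[0,0,0],0]]' --hand 8.5

```text
clock: 7.45
tcp_pos: [0.5256, -0.1204, 0.2834]
orientation: [2.365, 2.061, 0.008]
contact_force: [0.1, 0.3, -0.7]
grip_width: 0.0849
```

```bash
python3 look.py w3
```

```text
7.45 [ 0.5256 -0.1204  0.2834] y-ang -0.1375 z [ 0.007 -0.    -1.   ] [-0.24  0.29  0.42  1.93 -0.14  0.95  0.11] [ 0.1  0.3 -0.7] 0.08488875608543114
```

View pics/w3.png

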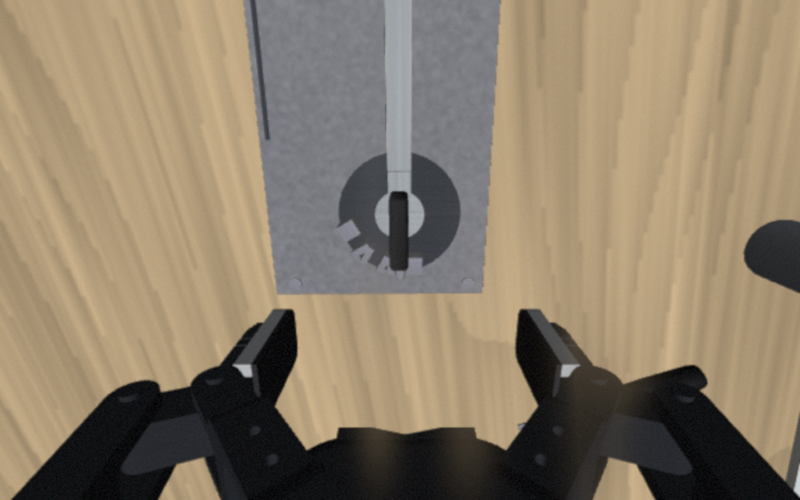

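The fence is square in the view and the pin sits in the gap between the plate segments at (400,272). I'll check that the knob is down using the bar's apparent length, 56 mm at the right height.

Run:
```python
from h import *
import pickle
C={}
for n,x0 in(("w1",402),("w3",399)):
    c=pickle.load(open(f"pics/{n}.pkl","rb"));f=lambda x,y,z:p2w(c,(x*.8,y*.8),z)[:2]
    g=cv2.imread(f"pics/{n}.png",0)
    col=g[165:290,x0-3:x0+4].mean(1).round().astype(int);print(n,"col from165",col.tolist())
    row=g[215:250,x0-25:x0+25].mean(0).round().astype(int);print("row from",x0-25,row.tolist())
    C[n]=g[170:290,x0-60:x0+60]
cv2.imwrite("pics/cmp.png",cv2.resize(np.hstack([C["w1"],C["w3"]]),None,fx=3.3,fy=3.3,interpolation=cv2.INTER_CUBIC))
```

```text
w1 col from165 [165, 170, 170, 170, 170, 169, 170, 170, 170, 170, 170, 169, 169, 170, 170, 170, 170, 165, 135, 81, 37, 20, 19, 19, 20, 23, 26, 30, 34, 39, 44, 46, 46, 45, 46, 45, 46, 46, 45, 45, 44, 44, 44, 44, 44, 43, 45, 45, 43, 43, 43, 42, 42, 43, 43, 41, 41, 41, 41, 41, 42, 41, 41, 42, 41, 41, 41, 41, 41, 41, 41, 42, 41, 40, 40, 41, 42, 42, 41, 41, 39, 39, 39, 39, 39, 39, 40, 40, 39, 40, 40, 39, 39, 39, 39, 38, 40, 39, 39, 39, 39, 39, 38, 47, 72, 110, 132, 139, 138, 138, 140, 139, 135, 132, 130, 128, 128, 129, 130, 132, 133, 133, 135, 135, 134]
row from 377 [80, 86, 92, 97, 101, 103, 106, 109, 112, 113, 115, 117, 118, 119, 101, 70, 47, 41, 43, 47, 47, 45, 45, 44, 42, 41, 39, 39, 38, 37, 37, 35, 33, 27, 26, 54, 94, 115, 119, 119, 117, 115, 112, 109, 106, 103, 100, 97, 93, 88]
w3 col from165 [162, 162, 163, 162, 159, 153, 141, 148, 162, 163, 162, 162, 162, 163, 163, 163, 163, 163, 163, 163, 163, 162, 163, 163, 159, 147, 81, 30, 18, 22, 23, 23, 23, 26, 33, 37, 41, 43, 44, 45, 44, 44, 43, 43, 43, 44, 42, 42, 43, 42, 43, 43, 43, 42, 42, 42, 43, 42, 42, 43, 42, 42, 41, 41, 42, 41, 42, 42, 41, 40, 41, 42, 41, 40, 41, 40, 40, 41, 40, 40, 40, 41, 41, 41, 40, 38, 40, 40, 39, 39, 40, 40, 40, 40, 41, 41, 40, 40, 40, 39, 41, 40, 38, 40, 51, 79, 117, 134, 133, 133, 133, 133, 131, 127, 123, 125, 126, 125, 126, 127, 128, 128, 126, 125, 124]
row from 374 [76, 84, 91, 97, 103, 107, 109, 112, 114, 116, 118, 120, 121, 124, 108, 73, 48, 41, 43, 45, 44, 44, 44, 43, 42, 41, 41, 40, 39, 39, 37, 33, 27, 41, 78, 115, 122, 123, 121, 119, 117, 116, 113, 110, 107, 104, 99, 95, 88, 78]
```

View pics/cmp.png

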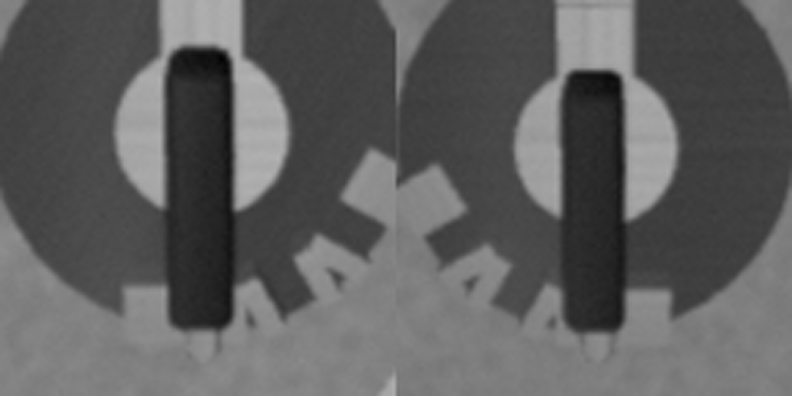

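The bar's apparent size ratio (0.92–0.935) matches knob-down (expected 0.924; up would give 0.98), and the pin is in the square notch. Now to the tube.

jog_arm --plan '[[[-0.2,4.1,0],-0.12],[[-0.2,4.1,0],-0.12],[[-0.2,4.1,0],-0.12],[[-0.2,4.1,0],-0.12],[[-0.2,4.1,0],-0.12],[[-0.2,4.1,0],-0.12],[[-0.2,4.1,0],-0.12],[[-0.2,4.1,0],-0.12],[[-0.2,4.1,-2],-0.12],[[-0.2,4.1,-2],-0.12],[[0,0,-2],0],[[0,0,0],0]]'

```text
clock: 8.7
tcp_pos: [0.5012, 0.2903, 0.2153]
orientation: [3.115, 0.371, -0.011]
contact_force: [-0.1, -0.1, 0.2]
grip_width: 0.0853
```

```bash
python3 look.py w4
```

```text
8.7 [0.5012 0.2903 0.2153] y-ang -1.3339 z [-0.007 -0.006 -1.   ] [-0.97  0.45  0.44  1.89 -0.25  0.86 -1.74] [-0.1 -0.1  0.2] 0.08527249156081082
```

View pics/w4.png

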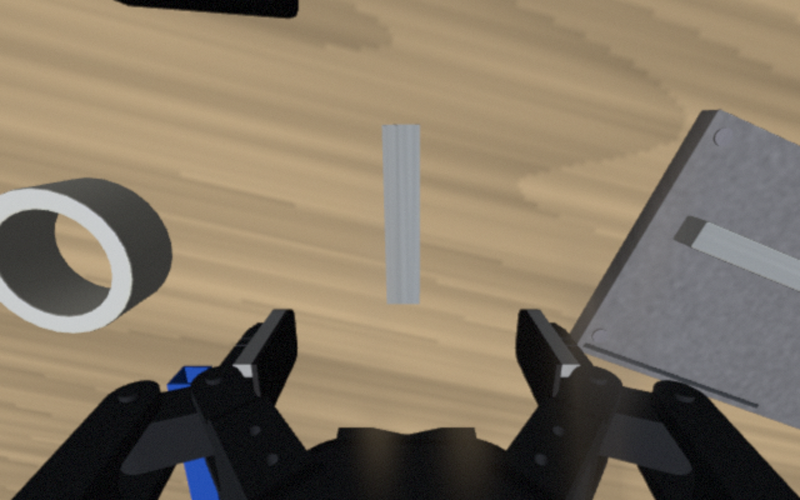

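The tube runs from px (383–420,125) to (388–420,303), directly below. The tape roll and board are both clear of the fingers.

Run:
```python
from h import *
import pickle
c=pickle.load(open("pics/w4.pkl","rb"));f=lambda x,y,z:p2w(c,(x*.8,y*.8),z)[:2]
T=np.array([f(*p,.025) for p in((383,125),(420,125),(420,303),(388,303))])
a=T[:2].mean(0);b=T[2:].mean(0);d=a-b
print(T.round(4),"c",T.mean(0),"len",np.linalg.norm(d),"ang",np.arctan2(d[1],d[0]),"w",np.linalg.norm(T[0]-T[1]),np.linalg.norm(T[2]-T[3]))
# place target
y=-0.134
print(np.array([.524,-.120])+np.array([[np.cos(y),-np.sin(y)],[np.sin(y),np.cos(y)]])@[-.0225,.130])
```

```text
[[0.5702 0.3223]
 [0.5758 0.2988]
 [0.4509 0.2671]
 [0.4453 0.2906]] c [0.51055922 0.29468301] len 0.12884868887734027 ang 0.24855404751107374 w 0.02419255704597716 0.024231359670666742
[0.51906962 0.01184059]
```

jog_arm --plan '[[[0.95,0.45,-3],0.012],[[0,0,-4],0],[[0,0,-4],0],[[0,0,-2],0],[[0,0,-1.2],0],[[0,0,0],0]]'

```text
clock: 9.35
tcp_pos: [0.5135, 0.2932, 0.0773]
orientation: [3.117, 0.382, -0.002]
contact_force: [0.3, -0.1, 0.6]
grip_width: 0.0849
```

jog_arm --plan '[[[0,0,0],0],[[0,0,0],0],[[0,0,0],0],[[0,0,0],0],[[0,0,0],0],[[0,0,0],0],[[0,0,0],0],[[0,0,0],0]]' --hand 0 --grip_force 40

```text
clock: 10.15
tcp_pos: [0.5139, 0.295, 0.0789]
orientation: [-3.117, -0.385, -0.002]
contact_force: [-0.1, 0.6, 6.6]
grip_width: 0.0241
```

jog_arm --plan '[[[0,0,2],0],[[0,0,3],0],[[0,0,3],0],[[0,0,0],0]]'

```text
clock: 10.55
tcp_pos: [0.5155, 0.2956, 0.1617]
orientation: [-3.115, -0.384, -0.009]
contact_force: [0.1, 1.0, -1.7]
grip_width: 0.0245
```

jog_arm --plan '[[[-0.2,-2.3,0],0.1],[[-0.2,-2.3,0],0.1],[[-0.2,-2.3,0],0.1],[[-0.2,-2.3,0],0.1],[[-0.2,-2.3,0],0.1],[[-0.2,-2.3,0],0.1],[[-0.2,-2.3,0],0.1],[[-0.2,-2.3,0],0.1],[[-0.2,-2.3,0],0.1],[[-0.2,-2.3,0],0.1],[[-0.3,-2.3,0],0.1],[[-0.3,-2.3,0],0.091]]'

```text
clock: 11.75
tcp_pos: [0.4867, 0.0178, 0.1572]
orientation: [-2.36, -2.072, 0.001]
contact_force: [-0.4, -0.0, -1.4]
grip_width: 0.0241
```

jog_arm --plan '[[[0,0,0],0],[[0,0,-2],0],[[0,0,-2],0],[[0,0,0],0],[[0,0,0],0]]'

```text
clock: 12.25
tcp_pos: [0.4871, 0.0191, 0.1176]
orientation: [-2.364, -2.067, 0.002]
contact_force: [0.6, -0.4, -1.0]
grip_width: 0.0246
```

```bash
python3 look.py w5
```

```text
12.25 [0.4871 0.0191 0.1176] y-ang -0.1339 z [-0.002 -0.    -1.   ] [-0.26  0.45  0.11  2.15 -0.09  0.55 -0.21] [ 0.6 -0.4 -1. ] 0.02458205195214994
```

View pics/w5.png

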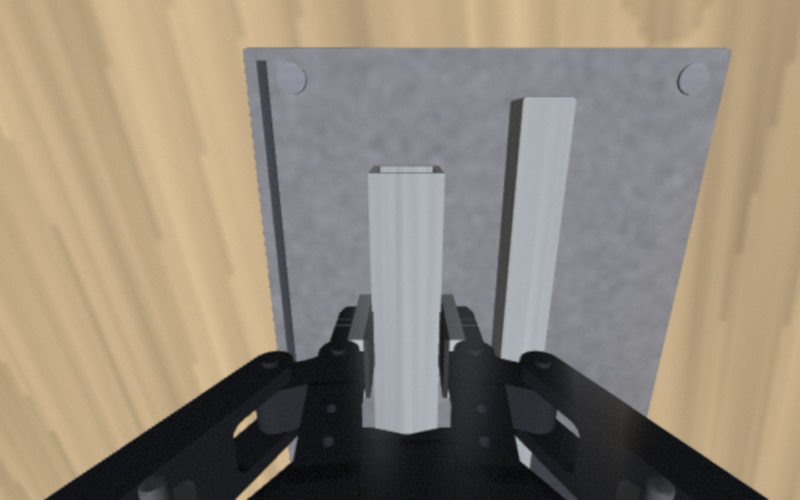

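Run:
```python
from h import *
import pickle
c=pickle.load(open("pics/w5.pkl","rb"));f=lambda x,y,z:p2w(c,(x*.8,y*.8),z)[:2]
y=-.134;u=np.array([-np.sin(y),np.cos(y)]);v=np.array([np.cos(y),np.sin(y)])
def l(p):
    d=p-np.array([.524,-.12]);return (d@v).round(4),(d@u).round(4)
print("tube end L,R",l(f(370,173,.0637)),l(f(443,172,.0637)))
print("fence end top",l(f(522,98,.039)),l(f(575,98,.039)),"face low", l(f(498,355,.018)),l(f(513,130,.018)))
print("board end",l(f(246,48,.018)),l(f(729,48,.018)),"tcp",l(get_obs()["tcp_pos"][:2]))
```

```text
tube end L,R (np.float64(-0.0662), np.float64(0.1945)) (np.float64(-0.0427), np.float64(0.1949))
fence end top (np.float64(-0.0122), np.float64(0.2187)) (np.float64(0.0072), np.float64(0.2188)) face low (np.float64(-0.0071), np.float64(0.0959)) (np.float64(-0.0088), np.float64(0.2072))
board end (np.float64(-0.1192), np.float64(0.2388)) (np.float64(0.0756), np.float64(0.239)) tcp (np.float64(-0.0546), np.float64(0.133))
```

The tube end is 24 mm short of the fence end (25 wanted), so I'll shift it 1 mm and lower it.

jog_arm --plan '[[[0,-0.1,-1.0],0],[[0,0,-0.6],0],[[0,0,-0.3],0],[[0,0,-0.1],0],[[0,0,0],0]]'

```text
clock: 12.8
tcp_pos: [0.4874, 0.0177, 0.0978]
orientation: [-2.365, -2.068, 0.0]
contact_force: [-0.4, -0.9, -0.6]
grip_width: 0.0241
```

jog_arm --plan '[[[0,0,-0.15],0],[[0,0,-0.1],0],[[0,0,0],0]]'

```text
clock: 13.1
tcp_pos: [0.4878, 0.0177, 0.0968]
orientation: [2.365, 2.067, 0.001]
contact_force: [-4.8, 0.2, 16.6]
grip_width: 0.0242
```

jog_arm --plan '[[[0,0,0],0],[[0,0,0],0],[[0,0,0],0],[[0,0,0],0],[[0,0,2],0],[[0,0,3],0],[[0,0,3],0],[[0,0,0],0]]' --hand 4.0

```text
clock: 13.9
tcp_pos: [0.4896, 0.0178, 0.1786]
orientation: [2.363, 2.065, 0.009]
contact_force: [0.6, 0.3, 0.3]
grip_width: 0.0396
```

jog_arm --plan '[[[-0.4,0,0],0.14],[[-0.4,0,0],0.14],[[-0.4,0,0],0.14],[[-0.4,0,0],0.14],[[-0.4,0,0],0.14],[[-0.4,0,0],0.14],[[-0.4,0.1,0],0.14],[[-0.4,0.1,0],0.14],[[-0.5,0.1,0],0.14],[[-0.5,0.1,0],0.14],[[0,0,0],0.14],[[0,0,0],0.031]]' --hand 8.5

```text
clock: 15.1
tcp_pos: [0.445, 0.0216, 0.1748]
orientation: [-0.206, -3.134, -0.0]
contact_force: [0.2, -0.1, -0.5]
grip_width: 0.0846
```

jog_arm --plan '[[[0,0,-3],0],[[0,0,-3],0],[[0,0,-2],0],[[0,0,-1],0],[[0,0,0],0],[[0,0,0],0]]'

```text
clock: 15.7
tcp_pos: [0.4458, 0.0218, 0.0857]
orientation: [0.211, 3.134, 0.0]
contact_force: [0.3, 1.4, 0.9]
grip_width: 0.0849
```

```bash
python3 look.py w6
```

```text
15.7 [0.4458 0.0218 0.0857] y-ang 1.4362 z [ 0.  0. -1.] [-0.04  0.48 -0.17  2.23  0.18  0.45  1.07] [0.3 1.4 0.9] 0.08494129302052346
```

View pics/w6.png

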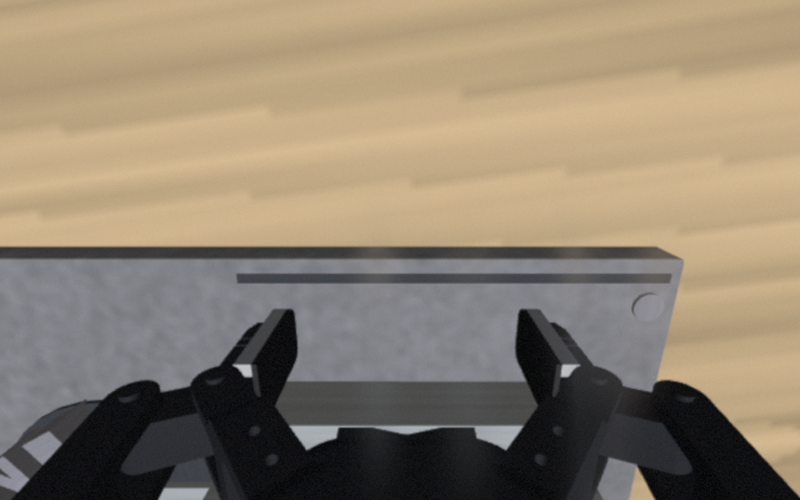

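jog_arm --plan '[[[0.5,-0.07,0],0],[[0.5,-0.07,0],0],[[0.5,-0.07,0],0],[[0.4,-0.05,0],0],[[0.3,-0.04,0],0],[[0.3,-0.04,0],0],[[0.3,-0.04,0],0],[[0.3,-0.04,0],0],[[0.3,-0.04,0],0],[[0.3,-0.04,0],0],[[0.3,-0.04,0],0],[[0.3,-0.04,0],0]]'

```text
clock: 16.95
tcp_pos: [0.4888, 0.0158, 0.0854]
orientation: [0.21, 3.135, 0.0]
contact_force: [-0.3, 0.3, -0.4]
grip_width: 0.0851
```

jog_arm --plan '[[[0.2,-0.03,0],0],[[0.1,-0.01,0],0],[[0.1,-0.01,0],0],[[0.1,-0.01,0],0],[[0,0,0],0],[[0,0,0],0]]'

```text
clock: 17.55
tcp_pos: [0.4934, 0.0153, 0.0854]
orientation: [-0.21, -3.135, -0.0]
contact_force: [-0.7, -0.5, -1.0]
grip_width: 0.0853
```

jog_arm --plan '[[[0.1,-0.01,0],0],[[0.1,-0.01,0],0],[[0.1,-0.01,0],0],[[0,0,0],0]]'

```text
clock: 17.95
tcp_pos: [0.4956, 0.0152, 0.0852]
orientation: [-0.21, -3.132, 0.0]
contact_force: [-4.6, 1.2, 4.8]
grip_width: 0.0854
```

jog_arm --plan '[[[-0.5,0.07,0],0],[[-1.5,0.2,0],0],[[-1,0,0],0],[[0,0,3],0],[[0,0,5],0],[[0,0,5],0],[[0,0,5],-0.14],[[0,0,0],-0.14],[[0,0,0],-0.14],[[0,0,0],-0.14],[[0,0,0],-0.14],[[0,0,0],-0.14]]'

```text
clock: 19.15
tcp_pos: [0.4666, 0.0174, 0.2656]
orientation: [1.477, 2.771, 0.001]
contact_force: [1.1, 0.5, 1.1]
grip_width: 0.0846
```

jog_arm --plan '[[[0,-1.3,0],-0.14],[[0,-1.3,0],-0.14],[[0,-1.3,0],-0.14],[[0,-1.3,0],-0.14],[[0.8,-1.3,0],-0.14],[[0.8,-1.3,0],-0.031],[[0.9,-1.2,0],0],[[0,0,0],0],[[0,0,0],0]]'

```text
clock: 20.05
tcp_pos: [0.4915, -0.0723, 0.2652]
orientation: [-2.364, -2.069, 0.0]
contact_force: [-0.1, -0.3, 0.1]
grip_width: 0.0852
```

```bash
python3 look.py w7
```

```text
20.05 [ 0.4915 -0.0723  0.2652] y-ang -0.1328 z [-0.  0. -1.] [-0.    0.23  0.03  2.02 -0.01  0.9  -0.1 ] [-0.1 -0.3  0.1] 0.08516885617562922
```

View pics/w7.png

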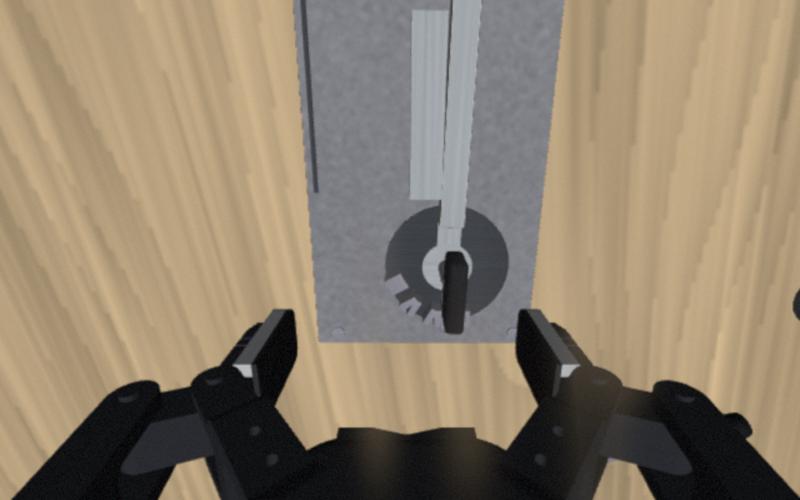

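The tube lies along the fence with no obvious gap near the pivot. A thin dark line widens toward the far end (px 449, rows 0–60), so the fence may have shifted slightly within its play. I'll measure it numerically.

```bash
cat > m.py <<'E'
from h import *
import pickle,sys
n=sys.argv[1]
c=pickle.load(open(f"pics/{n}.pkl","rb"));f=lambda x,y,z:p2w(c,(x*.8,y*.8),z)[:2]
img=cv2.imread(f"pics/{n}.png");g=cv2.cvtColor(img,cv2.COLOR_BGR2HSV)
def edge(gs,rows,ch,w,sgn):
    P=[]
    for y in rows:
        x0=int(gs(y));r=cv2.GaussianBlur(g[y-2:y+3,:,ch].astype(float).mean(0)[None],(0,0),1.5)[0]
        d=(np.gradient(r)*sgn)[x0-w:x0+w];i=d.argmax()
        s=0
        if 0<i<2*w-1: a,b,e=d[i-1:i+2];s=.5*(a-e)/(a-2*b+e+1e-9)
        P.append((x0-w+i+s,y))
    return P
def line(P,z):
    Q=np.array([f(x,y,z) for x,y in P],np.float32);l=cv2.fitLine(Q,cv2.DIST_HUBER,0,1e-4,1e-4).ravel();d=l[:2]*np.sign(l[1]);return np.arctan2(d[1],d[0])-np.pi/2,l[2:]
E
cat > m7.py <<'E'
from m import *
y0=-.134;u=np.array([-np.sin(y0),np.cos(y0)]);v=np.array([np.cos(y0),np.sin(y0)])
for nm,gs,rows,ch,w,s,z in(("boardL",lambda y:295+25*y/340,range(200,335,6),1,10,-1,.018),("boardR",lambda y:563-32*y/340,range(10,300,8),1,10,1,.018),
 ("tubeL",lambda y:412-1*y/198,range(20,190,6),2,6,1,.043),("tubeR",lambda y:447-5*y/198,range(20,190,6),2,6,-1,.043),
 ("fenceR",lambda y:481-18*y/225,range(5,200,6),2,7,-1,.039),("fenceL",lambda y:452-11*y/225,range(5,200,6),2,6,1,.039)):
    P=edge(gs,rows,ch,w,s);a,p=line(P,z);d=p-np.array([.524,-.12]);print(nm,a.round(4),"x",(d@v).round(4),"at y",(d@u).round(3),np.round([P[0][0],P[-1][0]],1))
for y in(10,60,110,160,190,210):print(y,g[y-1:y+2,405:490,2].mean(0).round().astype(int).tolist())
for x in(425,430):print([ (f(x,yy,.043)-np.array([.524,-.12]))@u for yy in(10,199)])
E
python3 m7.py w7
```

```text
boardL -0.1337 x -0.1211 at y 0.019 [307.5 317.6]
boardR -0.1342 x 0.0774 at y 0.094 [563.1 531.2]
tubeL -0.1383 x -0.0344 at y 0.138 [411.7 410. ]
tubeR -0.1511 x -0.0105 at y 0.134 [447.8 440.1]
fenceR -0.1617 x 0.0112 at y 0.134 [481.1 465.8]
fenceL -0.1532 x -0.0074 at y 0.127 [452.7 436. ]
10 [130, 132, 134, 135, 136, 136, 144, 154, 159, 159, 158, 158, 160, 161, 159, 159, 160, 160, 159, 157, 151, 151, 153, 154, 156, 156, 155, 156, 156, 154, 156, 157, 158, 157, 155, 155, 154, 153, 153, 154, 155, 156, 156, 146, 120, 88, 74, 116, 166, 175, 173, 172, 171, 171, 172, 171, 171, 171, 171, 171, 172, 172, 174, 176, 175, 173, 171, 170, 170, 171, 172, 171, 171, 172, 170, 161, 147, 138, 137, 139, 140, 142, 142, 141, 141]
60 [138, 137, 138, 137, 134, 131, 152, 170, 173, 170, 169, 171, 172, 173, 172, 173, 174, 173, 170, 167, 167, 168, 172, 175, 175, 174, 172, 171, 170, 170, 173, 177, 177, 175, 173, 171, 169, 171, 174, 175, 174, 146, 102, 82, 107, 147, 168, 172, 171, 171, 170, 171, 171, 170, 170, 171, 171, 172, 174, 174, 175, 175, 173, 172, 172, 172, 175, 173, 172, 173, 171, 158, 143, 136, 134,
[... 1176 characters left out ...]
173, 170, 169, 168, 169, 171, 173, 174, 172, 155, 140, 135, 134, 133, 133, 133, 131, 131, 132, 132, 133, 132, 131, 132, 132, 132, 132, 133, 132, 130, 130, 132, 133]
210 [132, 131, 131, 132, 132, 133, 133, 133, 134, 134, 134, 133, 132, 128, 123, 117, 106, 94, 85, 79, 76, 71, 69, 70, 70, 70, 69, 69, 70, 71, 72, 72, 71, 68, 67, 82, 130, 163, 170, 168, 169, 168, 168, 168, 168, 169, 173, 175, 175, 175, 173, 171, 169, 168, 169, 169, 169, 171, 172, 161, 121, 90, 75, 73, 74, 76, 80, 86, 94, 102, 111, 118, 125, 129, 129, 128, 129, 129, 129, 130, 128, 130, 133, 135, 136]
[np.float64(0.1934011960230917), np.float64(0.06384304163230117)]
[np.float64(0.19340773760383614), np.float64(0.06384971461103692)]
```

The fence moved clockwise about 0.024 rad within the notch play when I pushed, while the tube stayed square, leaving a wedge gap of 2–3 mm at the far end. To fix it I'll squeeze fence and tube together (45 mm) between the jaws at mid-length, with the tool at the board's yaw.

jog_arm --plan '[[[0.9,2,0],0],[[0.9,2.1,0],0],[[0.9,2.1,0],0],[[0.9,2.1,0],-0.001],[[0,0,-3],0],[[0,0,-4],0],[[0,0,-4],0],[[0,0,-3],0],[[0,0,-1.5],0],[[0,0,0],0],[[0,0,0],0]]'

```text
clock: 21.2
tcp_pos: [0.5275, 0.0113, 0.1107]
orientation: [-2.365, -2.068, -0.0]
contact_force: [0.6, -0.2, 0.8]
grip_width: 0.0848
```

jog_arm --plan '[[[0,0,-1],0],[[0,0,-0.6],0],[[0,0,-0.3],0],[[0,0,0],0],[[0,0,0],0]]'

```text
clock: 21.7
tcp_pos: [0.5275, 0.0106, 0.0915]
orientation: [2.366, 2.066, 0.0]
contact_force: [-0.2, -0.5, -0.2]
grip_width: 0.0848
```

jog_arm --plan '[[[0,0,0],0],[[0,0,0],0],[[0,0,0],0],[[0,0,0],0],[[0,0,0],0],[[0,0,0],0],[[0,0,0],0]]' --hand 5.5 --grip_force 20

```text
clock: 22.4
tcp_pos: [0.5275, 0.0107, 0.0914]
orientation: [-2.366, -2.066, 0.0]
contact_force: [-0.7, 0.6, -0.4]
grip_width: 0.055
```

jog_arm --plan '[[[0,0,0],0],[[0,0,0],0],[[0,0,0],0],[[0,0,0],0],[[0,0,0],0],[[0,0,0],0],[[0,0,0],0]]' --hand 4.0 --grip_force 20

```text
clock: 23.1
tcp_pos: [0.5276, 0.0106, 0.0916]
orientation: [2.366, 2.066, 0.0]
contact_force: [-1.2, -0.8, 5.1]
grip_width: 0.0447
```

```bash
python3 look.py w8
```

```text
23.1 [0.5276 0.0106 0.0916] y-ang -0.1352 z [ 0.  0. -1.] [-0.12  0.54 -0.02  2.06  0.02  0.54 -0.29] [-1.2 -0.8  5.1] 0.0446690397254737
```

The jaws closed to 44.7 mm, which is tube plus fence (45), so they are flush. I'll release, go back to the earlier viewpoint and re-measure.

jog_arm --plan '[[[0,0,0],0],[[0,0,0],0],[[0,0,0],0],[[0,0,0],0],[[0,0,0],0],[[0,0,1],0],[[0,0,3],0],[[0,0,4],0],[[0,0,4],0],[[0,0,4],0],[[0,0,1.4],0]]' --hand 7.5

```text
clock: 24.25
tcp_pos: [0.5291, 0.0107, 0.2705]
orientation: [2.363, 2.064, 0.009]
contact_force: [0.1, 1.0, 0.4]
grip_width: 0.0747
```

jog_arm --plan '[[[-0.9,-2.1,0],0],[[-0.9,-2.1,0],0],[[-0.9,-2.1,0],0],[[-0.9,-2,0],0],[[0,0,0],0],[[0,0,0],0]]' --hand 8.5

```text
clock: 24.85
tcp_pos: [0.4915, -0.0724, 0.266]
orientation: [2.367, 2.065, 0.001]
contact_force: [0.6, -0.4, 0.1]
grip_width: 0.0847
```

```bash
python3 look.py w9; sed -e 's/lambda y:481-18\*y\/225/lambda y:477-14*y\/225/' -e 's/lambda y:452-11\*y\/225/lambda y:449-8*y\/225/' m7.py > m9.py; python3 m9.py w9
```

```text
24.85 [ 0.4915 -0.0724  0.266 ] y-ang -0.136 z [ 0.001  0.    -1.   ] [-0.    0.23  0.03  2.02 -0.01  0.9  -0.11] [ 0.6 -0.4  0.1] 0.08471097251261746
boardL -0.1338 x -0.1211 at y -0.003 [307.4 318. ]
boardR -0.134 x 0.0774 at y 0.082 [561.5 531. ]
tubeL -0.1422 x -0.0354 at y 0.134 [409.9 408.3]
tubeR -0.1478 x -0.0117 at y 0.114 [440.  438.8]
fenceR -0.1429 x 0.0088 at y 0.14 [474.8 463.6]
fenceL -0.1151 x -0.012 at y 0.124 [446.4 441.3]
10 [133, 134, 135, 136, 139, 147, 151, 152, 152, 150, 153, 154, 154, 154, 153, 154, 153, 151, 148, 146, 147, 151, 153, 152, 153, 154, 153, 152, 153, 153, 154, 154, 152, 150, 149, 149, 150, 152, 142, 121, 116, 149, 173, 176, 173, 171, 170, 171, 171, 171, 171, 171, 171, 171, 172, 174, 175, 174, 173, 173, 171, 171, 171, 172, 172, 172, 172, 172, 165, 151, 142, 138, 138, 138, 137, 137, 138, 138, 139, 141, 142, 142, 141, 139, 139]
60 [137, 137, 136, 142, 157, 169, 172, 172, 171, 171, 171, 172, 172, 172, 173, 173, 171, 167, 164, 166, 171, 175, 176, 173, 171, 171, 170, 172, 175, 177, 176, 176, 173, 170, 170, 172, 173, 174, 174, 170, 169, 170, 173, 173, 17
[... 1329 characters left out ...]
70, 169, 169, 171, 173, 174, 172, 163, 145, 136, 134, 134, 133, 132, 133, 132, 131, 131, 131, 132, 133, 133, 133, 132, 133, 134, 133, 132, 132, 132, 132, 132, 131]
210 [133, 133, 132, 132, 132, 132, 132, 133, 134, 134, 135, 134, 134, 131, 123, 106, 102, 90, 78, 76, 71, 71, 70, 70, 72, 72, 72, 73, 72, 72, 71, 68, 65, 89, 134, 159, 168, 169, 168, 167, 168, 168, 168, 168, 170, 174, 174, 174, 173, 171, 169, 169, 167, 167, 169, 171, 173, 177, 157, 110, 81, 73, 73, 74, 75, 76, 76, 78, 85, 94, 100, 111, 122, 128, 129, 128, 128, 128, 129, 129, 129, 130, 133, 136, 137]
[np.float64(0.19358120534047113), np.float64(0.06363028808406901)]
[np.float64(0.19357809290975714), np.float64(0.06362369523804695)]
```

Run:
```python
import sys;sys.argv=["","w9"]
from m import *
y0=-.134;u=np.array([-np.sin(y0),np.cos(y0)])
def e(x,a,b,ch,z):
    r=cv2.GaussianBlur(g[a:b,x-3:x+4,ch].astype(float).mean(1)[:,None],(0,0),1.5)[:,0];d=abs(np.gradient(r));i=d.argmax()+a
    return i,((f(x,i,z)-np.array([.524,-.12]))@u).round(4)
for x in(380,420,480):print("board near",e(x,330,356,1,.018))
for x in(420,430):print("tube far",e(x,4,20,2,.043),"near",e(x,190,208,2,.043))
for x in(445,455):print("fence near end (40mm)",e(x,215,240,2,.039))
```

```text
board near (np.int64(342), np.float64(-0.0794))
board near (np.int64(342), np.float64(-0.0795))
board near (np.int64(342), np.float64(-0.0797))
tube far (np.int64(10), np.float64(0.1936)) near (np.int64(199), np.float64(0.0636))
tube far (np.int64(10), np.float64(0.1936)) near (np.int64(199), np.float64(0.0636))
fence near end (40mm) (np.int64(228), np.float64(0.039))
fence near end (40mm) (np.int64(229), np.float64(0.0382))
```

```bash
python3 -c "
from bench import *
print(hand_in())"
```

```text
the job is handed in; nothing more can be done
None
```

The fence is locked square, the longer tube lies flush and centred against its robot side, and the job is handed in at about 25 s of the 64 s allowed. I pulled the knob up, turned it with the fence about 60° and pushed it fully down in the square notch. I then set the longer tube on the board and slid it against the fence.

That push moved the fence about 0.024 rad clockwise within the notch play and opened a small wedge gap. I closed it by squeezing tube and fence together at mid-length.

**Last checks:**
- **Knob:** it ended within 0.3 mm of its starting "down" height, with the pin seen in the square notch. I checked this before moving the tube and not again afterwards.
- **Flush:** the jaws closed to 44.7 mm on tube plus fence (45 mm nominal). The last picture shows no gap along the contact.
- **Centring:** the tube's middle is about 129–130 mm from the pivot; the target is 130 mm.
- **Square:** this check was slightly off. The fence and tube measure about 0.008 rad from the board's long edges, which is within the notch play of ±0.03 rad but not exactly zero. The fence's tube-side edge gave no clean reading, so this rests on the fence's far edge and the tube's outer edge.

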